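Open the slide stacker and hold its follower at the loading mark

TASK

Lift the loose dust cap off the top of the slide stacker and set it gently upright over the parking post, down on its foot, and leave it there. Then take the knob under it, pull the sprung telescoping rod up until the small tab at the stacker's front is level with the index pointer, and finish while still holding the knob there, so that a colleague can load slides. Do not shift the pointer or disturb the dropper bottle, the slide box and the rack.

Things in the scene. Friction and masses are not known exactly. Their poses are not given: they have to be found in the camera images.
- cap_mid (a point): Centre (half-way up) of the loose dust cap: grey plastic cylinder, 44 mm across, 56 mm high, closed on top and open below (bore 35 mm wide, 51 mm deep), about 45 g; z axis up. At the start it stands upright over the knob, its lower rim on the stacker's steel collar. It hides the knob.
- cap: The same loose cap; origin at the centre of its open lower rim, z up through the closed top.
- post_seat (a point): Centre of the top face of the parking post's foot, a fixed steel disc 68 mm across and 6 mm thick on the table; from this point an aluminium post 20 mm thick rises 36 mm (its top 8 mm tapered). The parked cap goes over the post with its rim on the foot, so that its centre is 28 mm above this point. The post stands on one side of the robot's middle line and the stacker on the other, either way round.
- collar (a point): Centre of the top face of the stacker's steel collar (54 mm across), 180 mm above the table. The stacker is fixed: a white magazine 44 mm (x) by 90 mm (y) and 130 mm high on a 110 by 130 mm base, with a 28 mm tube up to the collar on top. Its own x axis (of this point) points out of its open front, away from the robot, z up.
- knob (a point): Centre of the black knob, a plain upright cylinder 26 mm across and 26 mm high, on the 12 mm rod. With the rod in, it is 29 mm above the collar's top, 16 mm free between collar and knob. It moves straight up with the rod.
- rod: The telescoping rod with knob, follower plate and tab, one rigid part; origin at the centre of the stacker's underside when the rod is in. It slides straight up by 0 to 80 mm. Its inner spring pulls it back down: with the rod's weight about 5 N at the start and 9 N at the end of the travel; let go, it returns fully.
- tab (a point): Middle of the outer end of the dark steel tab (14 mm wide, 5 mm thick) that sticks 22 mm out of the magazine's open front and rises with the rod, one to one; half-way up its thickness. With the rod in it is 35 mm above the table.
- pointer (a point): Tip of the index pointer, a level black plastic finger (5 mm thick, this point in the middle of its height) on a clamp 26 mm wide and 16 mm high with a round screw at the same height, on the front's strip beside the tab. It marks the height for the tab, 30 to 65 mm above where the tab starts. The clamp slides if pushed with some 6 N.
- dropper: Bystander: white dropper bottle, 52 mm across, 125 mm high, standing loose; origin at the centre of its underside.
- slidebox: Bystander: blue plastic slide box, 90 by 170 by 34 mm, loose; origin at the centre of its underside.
- rack: Bystander: steel slide rack with partitions, 100 by 110 by 45 mm, loose; origin at the centre of its underside.
Not all that is in view belongs to the job. What is shaped like the part that bears post_seat but yellow is not meant.

How it is judged:
By the outcome, as a careful person would: the job done as asked, in the order asked, and still so for the second after the job is handed in, while the arm keeps its last pose, push and grip.
It also fails if it takes over 58 s, if anything falls off the work surface, if the arm or the gripper's body presses on something with over 40 N, if the wrist force passes 120 N, or if a joint passes its speed limit or range.

ROBOT

A 7-joint arm with a two-finger parallel gripper is mounted at the origin on the work surface. World frame = base frame: x ahead of the robot, y to its left, z up, the work surface at z = 0. Lengths are in m, angles in rad, forces in N, time in s.
With the tool pointing down it reaches from about 0.425 to 0.875 m from the base axis. Payload 4.7 kg.
Tool frame: the origin (TCP) lies midway between the tips of the shut fingers; the grasp point (between the pads) lies ctrl.grasp_offset behind it (ctrl.grasp_offset is the distance from the TCP to the grasp point, in m); z points along the fingers, y is the line along which they close (so a half turn about z gives the same grasp; the last joint's range is limited). The gripper opens to 87 mm and grips with 3 to 60 N. Pads are 19 mm wide; open, the fingers measure 117 mm over their backs; the gripper's body (75 mm by 190 mm) begins 51 mm behind the grasp point.
Start: joints at [1.307, 0.321, -0.07, 1.45, 0.023, 1.371, -0.057], TCP at [0.178, -0.625, 0.223] pointing down, gripper open.
Joint ranges: [-2.86, 2.86], [-0.3, 2.09], [-1.38, 1.24], [0.06, 2.45], [-1.56, 4.7], [0.09, 2.05], [-2.69, 2.69]. Speed limits (rad/s): [2.57, 2.57, 3.14, 3.14, 3.14, 3.14, 3.14].

INTERFACE

Orientations are given as a rotation vector (axis times angle).
In Python, from bench import ctrl gives the robot as it stands. The module is installed in compiled form; this text tells all that it offers.
- The arm moves only by the tool jog_arm, never from a script. Its argument "moves" is one flat list of numbers, 7 for each row, row after row: the shift along the tool's x, y, z in units of 30 cm (1.0 is 30 cm), then the turn, a rotation vector about the tool's x, y, z in units of 60 degrees (1.0 is 60 degrees), then the gripper's target within -1 to 1 (fully open at 1, half-way at 0, shut at -1). In form: [x, y, z, wx, wy, wz, fingers, x, y, z, wx, wy, wz, fingers, ...]. A call has exactly 8 rows; each row is the pose to reach, as a shift and turn from the pose commanded when the call began, along the tool's axes at that moment; what a row does not reach only later rows make up. A row lasts 1/8 s, in which the tool goes at most 62.5 mm and 10.7 degrees, less where a joint would pass 70% of its speed; a pose out of reach is approached as far as the arm can. A call with a number of a shift or a turn outside -1 to 1 is refused whole. A call with a gripper value outside its range is refused whole. The fingers move at their own pace and stop on an object; "newtons" is the grip in N (left out, the last holds). Time passes only in rows, so rows that repeat a pose let the fingers close, or fill a call up. It gives the time, the measured TCP pose, the force, the opening and the grip force at its end, in the units of the state.
- ctrl.get_state(): the state, without advancing time (a new reading comes with each control period).
- ctrl.get_image(name): name is "scene" or "top"; returns a dict with "pixels" (480x640x3 uint8, red, green, blue), "fx", "fy", "cx", "cy" (pixels), "dist" ([k1, k2, p1, p2, k3] as OpenCV has them; the pictures are not rectified), "xyz" and "rotation" of the camera in the world. Camera axes: x right, y up, looking along -z (the intrinsics and any distortion apply to the point x, -y, -z); pixel columns grow to the right and rows downward; lengths in m; the calibration is good to about 2 mm. A picture is of the moment at which its call begins. There is no depth.
- ctrl.close_job(): hands the job in; it is judged then, once.
The state is a dict: "time": time; "joint_positions": joint angles; "qd": joint speeds; "joint_torque": joint torques, N m; "position": TCP position; "tool_rot": TCP orientation; "ft_force": force on the tool from outside, world axes, zero at the start; "torque": the same for the moment, N m; "grip_width": opening from 0.0 (shut) to 1.0 (fully open); "grip_force": force on a finger pad.
Only numpy, scipy, OpenCV 4.12 (cv2) and the standard library are available. Lean on these libraries where they do the work, as an engineer would, in place of code of your own. Each camera call takes 0.05 s, during which the arm holds its last target. There are 200 camera calls.

## Working session

There is one attempt and no reset: what is moved stays moved. The work goes in short steps, Python scripts to look and compute and a tool call to move; the robot and the scene stay as the last step left them, time stands still between calls to the robot, and variables do not carry over. Pictures are saved under pics/ and viewed, at most 10 in all, crops included, and the job is handed in when it is done.

Besides the shell and the picture viewer there is one more tool, called after "Call:" by a JSON object that holds its "fn" and its "kwargs". jog_arm: Moves the arm, as the interface text tells. Its arguments: {"type":"object","properties":{"moves":{"type":"array"},"newtons":{"type":"number"}},"required":["moves"]}

```bash
mkdir -p pics && cat > h.py <<'E'
import numpy as np, cv2
from bench import ctrl
from scipy.spatial.transform import Rotation as R
def rot(r):
    r=np.array(r,float)
    if r.shape==(3,3): return r
    return R.from_rotvec(r).as_matrix() if r.size==3 else R.from_quat(r).as_matrix()
def grab(n,f=None):
    im=ctrl.get_image(n)
    if f: cv2.imwrite('pics/'+f,im['pixels'][:,:,::-1])
    return im
def ray(im,u,v):
    K=np.array([[im['fx'],0,im['cx']],[0,im['fy'],im['cy']],[0,0,1]])
    p=cv2.undistortPoints(np.array([[[u,v]]],float),K,np.array(im['dist'],float))[0,0]
    d=rot(im['rotation'])@np.array([p[0],-p[1],-1]); return np.array(im['xyz']),d/np.linalg.norm(d)
def plane(im,u,v,z):
    o,d=ray(im,u,v); return o+d*(z-o[2])/d[2]
def proj(im,P):
    K=np.array([[im['fx'],0,im['cx']],[0,im['fy'],im['cy']],[0,0,1]])
    c=rot(im['rotation']).T@(np.array(P,float)-im['xyz']); c=c*[1,-1,-1]
    return cv2.projectPoints(c.reshape(1,1,3),np.zeros(3),np.zeros(3),K,np.array(im['dist'],float))[0].ravel()
def tri(im1,a,im2,b):
    o1,d1=ray(im1,*a);o2,d2=ray(im2,*b)
    s=np.linalg.lstsq(np.c_[d1,-d2],o2-o1,rcond=None)[0]
    return (o1+d1*s[0]+o2+d2*s[1])/2, np.linalg.norm(o1+d1*s[0]-o2-d2*s[1])
E
python3 - <<'E'
from h import *
for n in('scene','top'):
    im=grab(n,n+'0.png'); print(n,im['xyz'],im['rotation'],im['fx'],im['cx'],im['cy'],im['dist'])
s=ctrl.get_state(); print(s, ctrl.grasp_offset)
E
```

```text
scene [1.07540789 0.38104276 0.58165656] [0.48005867 1.00819109 2.05794073] 483.89157428406986 324.39114877739576 240.3549485908644 [-0.10829164  0.          0.          0.          0.        ]
top [ 0.45207764 -0.01969283  1.02073334] [ 0.14858641 -0.14183228 -1.54046846] 546.2937767721173 316.7445819793106 233.7042509377388 [-0.03736776  0.          0.          0.          0.        ]
{'time': 0.1, 'joint_positions': array([ 1.30706132,  0.32174034, -0.07011124,  1.45151839,  0.02260777,
        1.37079864, -0.05692699]), 'qd': array([ 9.81408717e-04, -1.78676369e-03,  8.93308100e-04, -4.13541473e-03,
       -9.63289920e-05, -8.28853871e-04,  7.52752490e-04]), 'joint_torque': array([-3.00657052e-05, -4.92572629e+01, -4.05692048e-01, -3.13398850e+01,
       -6.41933153e-02,  3.95214208e-02,  5.39760731e-05]), 'position': array([ 0.17811378, -0.62462171,  0.22159401]), 'tool_rot': array([-3.10969186e+00, -4.34833627e-01,  5.05374367e-04]), 'ft_force': array([ 0.04346099,  0.623796  , -0.48032271]), 'torque': array([ 0.05913771, -0.00012229, -0.04144462]), 'grip_force': 0.0, 'grip_width': 0.9994814119318185} 0.0187
```

View pics/scene0.png

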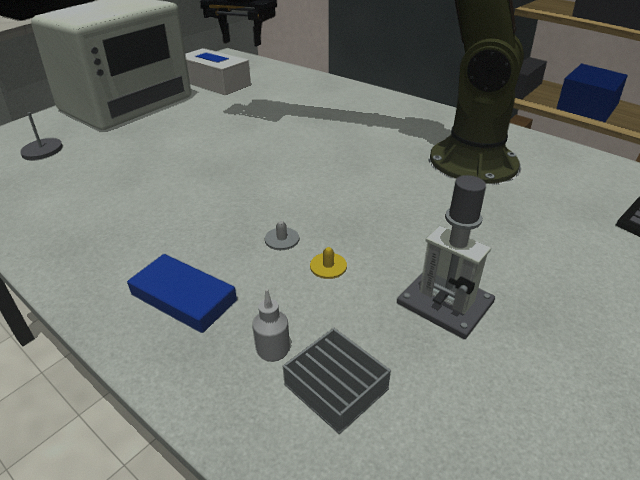

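View pics/top0.png

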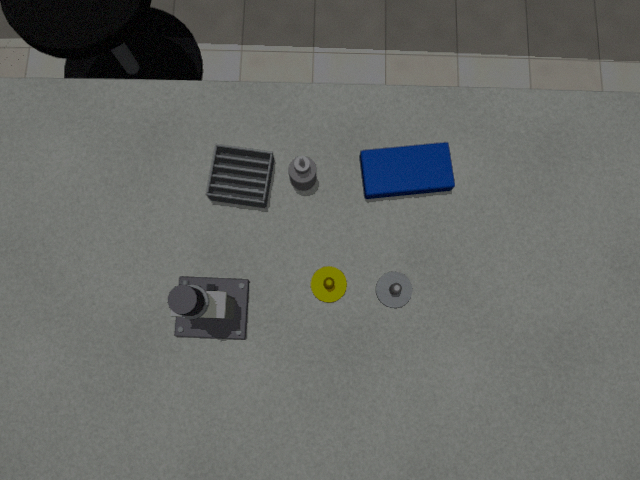

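The pictures show the stacker at scene (460,260) / top (210,305), with the cap on top at top (185,300). There are two parking-post candidates. The grey one is at scene (282,238) / top (394,290), and the yellow one is at scene (328,264) / top (328,284). Grey fits the steel foot and aluminium post, and yellow is explicitly excluded. I'll confirm this in a crop.

```bash
python3 - <<'E'
from h import *
S=grab('scene');T=grab('top')
a=S['pixels'][170:340,390:505,::-1]; b=S['pixels'][210:290,250:360,::-1]
A=cv2.resize(a,None,fx=3.5,fy=3.5,interpolation=cv2.INTER_CUBIC);B=cv2.resize(b,None,fx=3.5,fy=3.5,interpolation=cv2.INTER_CUBIC)
c=cv2.resize(T['pixels'][260:345,165:255,::-1],(385,310),interpolation=cv2.INTER_CUBIC)
W=np.zeros((595,790,3),np.uint8);W[:,:402]=A[:595,:402];W[:280,403:788]=B[:,:385];W[283:593,403:788]=c
cv2.imwrite('pics/crop1.png',W)
# foot
g=T['pixels'].astype(int).sum(2)/3
def blob(m,near):
    n,l,st,c=cv2.connectedComponentsWithStats(m.astype(np.uint8)); 
    k=l[near[1],near[0]]; print('lab',k,st[k],c[k]); 
    cn=max(cv2.findContours((l==k).astype(np.uint8),0,2)[0],key=cv2.contourArea)
    return cn
print(g[290,370:420].astype(int)); print(g[260:320,394].astype(int)); print(g[300,160:220].astype(int)); print(g[275:330,185].astype(int))
E
```

```text
[119 121 123 120 116  96  93 102 103 105  98 104 103 107 105 105 102 103
 104  52  38  45  52  62  72  88 106 103  83  66  55  85 102 103 104 104
 105 102 103 103 102 106 108 111 111 114 115 115 115 111]
[117 115 117 114 111 118 120 119 122 121 121 111 101 102 106 106 105 104
 105 105 104 106 105  69  63  67  93 107 101  92  72  60  53  37  48  64
  68  97 103 102 102 103 103 103 102 103 106  86  82 115 120 117 114 118
 119 119 116 118 119 123]
[114 119 120 121 118 122 120 111  73  72  73  73  71  74  71  75  73  74
  72  75  71  77  72  78  75  75  76  76  76  78  75  76  76  73  75  78
  56  15  20  21  23  24  21  14  37  81 105  97  76  85  91  93  96  98
 116 125 124 124 123 125]
[117  80  66  73  72  85  96  95  95  81  71  76  75  77  78  78  75  73
  76  75  76  72  74  72  74  75  77  74  76  75  77  74  75  76  72  71
  74  74  56  19  33  62  65  64  76  75  73  76  72  77  74  75  74  72
  70]
```

View pics/crop1.png

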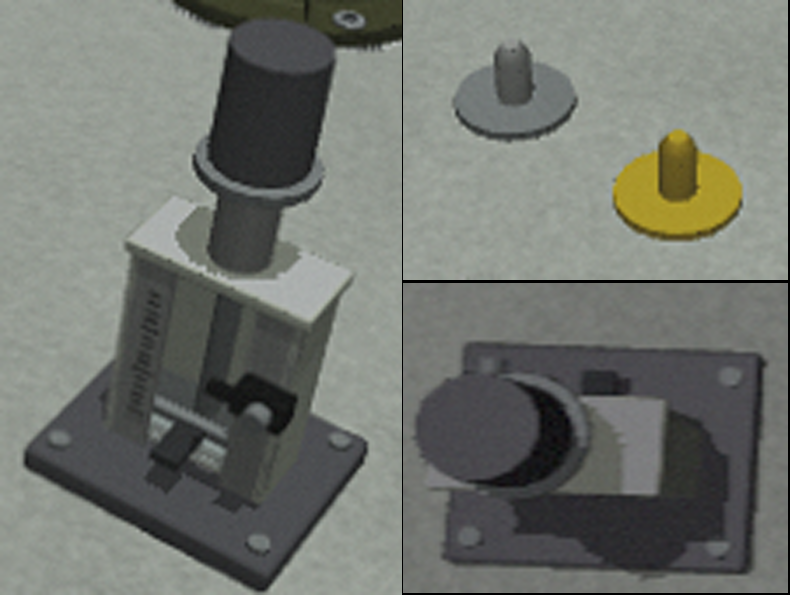

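Grey confirmed: the crop shows the plain metal foot and post on the left, next to the yellow lookalike. In the scene picture the tab end is at about (441,299), the pointer tip at about (450.5,280) and the cap's top centre at about (470.5,183.5).

```bash
python3 - <<'E'
from h import *
S=grab('scene');T=grab('top')
print('cap top view',plane(T,182,300.3,.236),'scene',plane(S,470.6,183.4,.236),tri(T,(182,300.3),S,(470.6,183.4)))
g=T['pixels'].astype(np.uint8)
# foot: edge by local contrast, fit ellipse
hsv=cv2.cvtColor(g,cv2.COLOR_RGB2HSV)
gray=cv2.GaussianBlur(g.mean(2).astype(np.float32),(0,0),.8)
pts=[]
for t in np.arange(0,2*np.pi,.1):
    r=np.arange(14,24,.25);x=394+r*np.cos(t);y=289.5+r*np.sin(t)
    v=cv2.remap(gray,x.astype(np.float32)[None],y.astype(np.float32)[None],1)[0]
    k=np.argmax(np.gradient(v)); pts.append((x[k],y[k]))
e=cv2.fitEllipse(np.array(pts,np.float32));print('foot',e,plane(T,*e[0],.004))
post=plane(S,282,240,.006);print('scene foot',post)
f=lambda x,y:(165+(x-403)*90/385,260+(y-283)*85/310)
for n,c in dict(TL=(467,343),TR=(762,357),BL=(445,560),BR=(748,573)).items(): print(n,plane(T,*f(*c),.012))
print('clamp T/S',tri(T,f(605,383),S,(465.5,280)))
for z in(.06,.07,.08,.09,.1):print(z,plane(T,*f(605,383),z),plane(S,450.5,280,z))
print('tab',plane(S,441,300,.035),plane(S,441,298.6,.035))
s=ctrl.get_state();print(s['position'],rot(s['tool_rot']))
E
```

```text
cap top view [0.49734853 0.17621676 0.236     ] scene [0.50290244 0.18080124 0.236     ] (array([0.49722006, 0.17794886, 0.23218914]), np.float64(0.0016758943429434636))
foot ((393.4961242675781, 289.466064453125), (37.291934967041016, 37.981197357177734), 147.10128784179688) [ 0.5410205  -0.15821302  0.004     ]
scene foot [ 0.54952052 -0.1480912   0.006     ]
TL [0.55419607 0.23900568 0.012     ]
TR [0.55048393 0.11038271 0.012     ]
BL [0.44526997 0.24086161 0.012     ]
BR [0.44256634 0.11123248 0.012     ]
clamp T/S (array([0.52136115, 0.18704834, 0.0734134 ]), np.float64(0.045940685708836936))
0.06 [0.53152095 0.16829517 0.06      ] [0.50841393 0.18289517 0.06      ]
0.07 [0.53069405 0.16633846 0.07      ] [0.51928303 0.1866936  0.07      ]
0.08 [0.52986714 0.16438175 0.08      ] [0.53015213 0.19049203 0.08      ]
0.09 [0.52904024 0.16242503 0.09      ] [0.54102124 0.19429046 0.09      ]
0.1 [0.52821334 0.16046832 0.1       ] [0.55189034 0.19808889 0.1       ]
tab [0.53345023 0.18328712 0.035     ] [0.53061573 0.18177298 0.035     ]
[ 0.17819519 -0.62491224  0.22219268] [[ 9.61662609e-01  2.74235299e-01 -1.63830983e-04]
 [ 2.74235347e-01 -9.61662405e-01  6.26704188e-04]
 [ 1.43143130e-05 -6.47606232e-04 -9.99999790e-01]]
```

Call:
{"fn": "jog_arm", "kwargs": {"moves": [0.06,-0.03,-0.06,0,0,0.05,1,0.2,-0.11,-0.15,0,0,0.1,1,0.36,-0.2,-0.25,0,0,0.15,1,0.52,-0.29,-0.35,0,0,0.2,1,0.68,-0.38,-0.42,0,0,0.25,1,0.82,-0.45,-0.46,0,0,0.265,1,0.88,-0.49,-0.46,0,0,0.265,1,0.9,-0.5,-0.46,0,0,0.265,1], "newtons": 15}}

```text
time: 1.3
position: [0.398, -0.4054, 0.3608]
tool_rot: [3.141, 0.005, 0.001]
ft_force: [0.3, -0.4, -0.5]
grip_width: 1.001
grip_force: 0.0
```

```bash
python3 - <<'E'
from h import *
S=grab('scene')
print(plane(S,282,237.7,.006)); c=np.array([.541,-.158,.006])
for a in range(4): print(proj(S,c+.034*np.array([np.cos(a*np.pi/2),np.sin(a*np.pi/2),0])))
# scene foot edge measure
gray=cv2.GaussianBlur(S['pixels'].mean(2).astype(np.float32),(0,0),.7)
print(gray[237,255:310].astype(int)); print(gray[215:260,270].astype(int));print(gray[215:260,292].astype(int))
s=ctrl.get_state();print(s['position'],rot(s['tool_rot']).round(3))
E
```

```text
[ 0.54412081 -0.15306699  0.006     ]
[269.21138113 244.40527469]
[294.20063727 242.64675806]
[292.74667414 227.92622719]
[268.73071953 229.56801077]
[150 151 152 154 154 153 151 149 146 135 123 119 119 120 119 118 118 119
 119 119 118 108  84  75  77  78  78  75  74  70  67  79 110 118 117 116
 116 116 117 116 116 117 116 115 123 145 153 153 152 153 154 152 149 149
 148]
[153 155 153 150 151 152 153 152 153 152 150 152 155 153 147 134 123 121
 121 119 118 119 118 118 119 119 120 119 117 114  97  72  82 122 149 155
 153 153 155 154 153 155 157 156 155]
[148 148 150 151 153 154 153 152 153 154 154 153 152 146 131 119 116 116
 117 118 118 117 116 116 115 116 117 118 117 108  83  69  95 139 155 153
 151 149 150 153 153 153 152 154 155]
[ 0.39767139 -0.40578047  0.36049671] [[ 1.     0.002  0.   ]
 [ 0.002 -1.     0.   ]
 [ 0.    -0.    -1.   ]]
```

Call:
{"fn": "jog_arm", "kwargs": {"moves": [0.04,-0.08,0,0,0,0,1,0.1,-0.25,0,0,0,0,1,0.17,-0.44,0,0,0,0,1,0.23,-0.62,0,0,0,0,1,0.28,-0.78,0,0,0,0,1,0.31,-0.9,0,0,0,0,1,0.33,-0.97,0,0,0,0,1,0.333,-1,0,0,0,0,1]}}

```text
time: 2.35
position: [0.4965, -0.107, 0.3603]
tool_rot: [3.141, -0.0, -0.001]
ft_force: [-0.2, 0.2, 1.1]
grip_width: 0.996
grip_force: 0.0
```

Call:
{"fn": "jog_arm", "kwargs": {"moves": [0,-0.08,0,0,0,0,1,0,-0.24,0.01,0,0,0,1,0,-0.43,0.02,0,0,0,1,0,-0.6,0.03,0,0,0,1,0,-0.76,0.05,0,0,0,1,0,-0.87,0.07,0,0,0,1,0,-0.93,0.07,0,0,0,1,0,-0.94,0.07,0,0,0,1]}}

```text
time: 3.35
position: [0.4967, 0.1747, 0.3392]
tool_rot: [3.141, 0.0, -0.001]
ft_force: [-0.4, -0.4, 0.7]
grip_width: 1.001
grip_force: 0.0
```

```bash
python3 - <<'E'
from h import *
S=grab('scene','s2.png')
s=ctrl.get_state();print(s['position'],rot(s['tool_rot']).round(3))
E
```

```text
[0.49689093 0.17421428 0.33927504] [[ 1.    -0.001 -0.   ]
 [-0.001 -1.    -0.   ]
 [-0.     0.    -1.   ]]
```

View pics/s2.png

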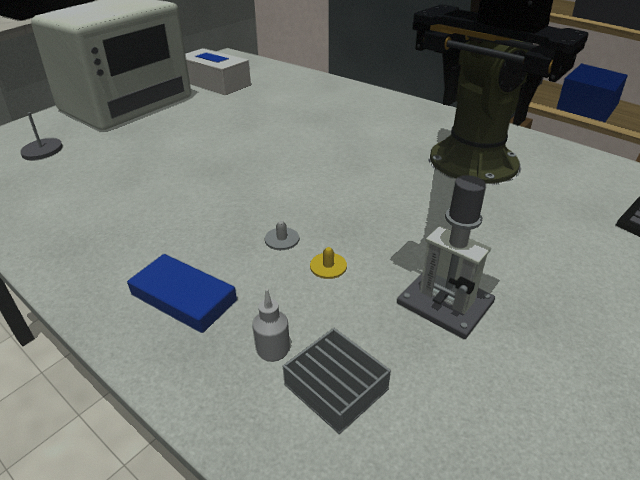

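The gripper is centred above the stacker, whose cap is at (468,185), and nothing has been disturbed. I'll go down around the cap.

Call:
{"fn": "jog_arm", "kwargs": {"moves": [0.003,-0.008,0.06,0,0,0,1,0.003,-0.008,0.15,0,0,0,1,0.003,-0.008,0.25,0,0,0,1,0.003,-0.008,0.34,0,0,0,1,0.003,-0.008,0.41,0,0,0,1,0.003,-0.008,0.45,0,0,0,1,0.003,-0.008,0.47,0,0,0,1,0.003,-0.008,0.473,0,0,0,1]}}

```text
time: 4.4
position: [0.4975, 0.1774, 0.1976]
tool_rot: [3.142, -0.0, 0.0]
ft_force: [-0.5, -0.3, -0.4]
grip_width: 0.998
grip_force: 0.0
```

Call:
{"fn": "jog_arm", "kwargs": {"moves": [0,0,0,0,0,0,0.4,0,0,0,0,0,0,0.25,0,0,0,0,0,0,0.1,0,0,0,0,0,0,0,0,0,0,0,0,0,-0.1,0,0,0,0,0,0,-0.2,0,0,0,0,0,0,-0.3,0,0,0,0,0,0,-0.4]}}

```text
time: 5.4
position: [0.4974, 0.1776, 0.1977]
tool_rot: [3.142, 0.0, 0.0]
ft_force: [0.2, -0.3, -0.2]
grip_width: 0.496
grip_force: 15.0
```

Call:
{"fn": "jog_arm", "kwargs": {"moves": [0,0,-0.01,0,0,0,-0.6,0,0,-0.04,0,0,0,-0.6,0,0,-0.09,0,0,0,-0.6,0,0,-0.16,0,0,0,-0.6,0,0,-0.24,0,0,0,-0.6,0,0,-0.31,0,0,0,-0.6,0,0,-0.34,0,0,0,-0.6,0,0,-0.35,0,0,0,-0.6]}}

```text
time: 6.4
position: [0.4975, 0.1777, 0.3033]
tool_rot: [3.142, 0.001, 0.001]
ft_force: [-0.1, 0.2, -0.1]
grip_width: 0.493
grip_force: 15.0
```

```bash
python3 - <<'E'
from h import *
S=grab('scene','s3.png')
cv2.imwrite('pics/s3c.png',cv2.resize(S['pixels'][60:320,370:590,::-1],None,fx=2.3,fy=2.3,interpolation=2))
s=ctrl.get_state();print(s['position'],s['grip_width'],s['ft_force'])
E
```

```text
[0.49742745 0.17764625 0.30300325] 0.4953391462757676 [ 0.82438173  0.62587072 -0.66436411]
```

View pics/s3c.png

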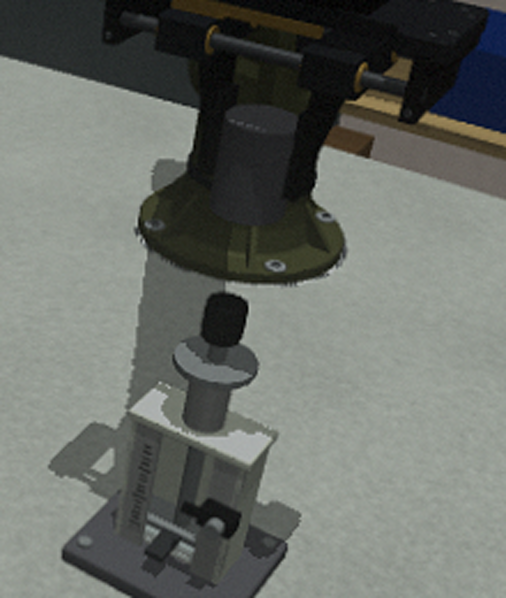

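The cap is held upright at crop (255,160) and is clear. The knob is exposed at scene (468,198).

```bash
python3 - <<'E'
from h import *
S=grab('scene')
print('cap',plane(S,483.9,111.3,.3415)); print('knob top',plane(S,469,191.2,.222)); print('knobmid',plane(S,467.8,198.5,.211))
print(proj(S,[.4975,.177,.3415]),proj(S,[.4975,.177,.222]),proj(S,[.4975,.177,.196]))
E
```

```text
cap [0.50196112 0.17926065 0.3415    ]
knob top [0.50090948 0.18008189 0.222     ]
knobmid [0.5025386  0.18107063 0.211     ]
[483.65876244 109.78398575] [468.04056397 189.46954803] [464.93994921 204.77261863]
```

Call:
{"fn": "jog_arm", "kwargs": {"moves": [0.01,0.05,0,0,0,0,-0.6,0.03,0.16,0,0,0,0,-0.6,0.06,0.32,0,0,0,0,-0.6,0.09,0.49,0,0,0,0,-0.6,0.11,0.66,0,0,0,0,-0.6,0.13,0.82,0,0,0,0,-0.6,0.145,0.94,0,0,0,0,-0.6,0.148,1.0,0,0,0,0,-0.6]}}

```text
time: 7.5
position: [0.541, -0.126, 0.3016]
tool_rot: [3.141, -0.006, -0.003]
ft_force: [0.6, -0.1, -0.8]
grip_width: 0.499
grip_force: 15.0
```

Call:
{"fn": "jog_arm", "kwargs": {"moves": [0,0.04,0,0,0,0,-0.6,0,0.08,0.03,0,0,0,-0.6,0,0.11,0.1,0,0,0,-0.6,0,0.112,0.2,0,0,0,-0.6,0,0.112,0.32,0,0,0,-0.6,0,0.112,0.43,0,0,0,-0.6,0,0.112,0.49,0,0,0,-0.6,0,0.112,0.5,0,0,0,-0.6]}}

```text
time: 8.5
position: [0.5413, -0.1553, 0.1516]
tool_rot: [-3.141, -0.002, 0.003]
ft_force: [-0.3, 0.0, 0.9]
grip_width: 0.496
grip_force: 15.0
```

```bash
python3 - <<'E'
from h import *
S=grab('scene','s4.png')
cv2.imwrite('pics/s4c.png',cv2.resize(S['pixels'][100:300,180:380,::-1],None,fx=2.9,fy=2.9,interpolation=2))
s=ctrl.get_state();print(s['position'],s['grip_width'],s['ft_force'])
z=s['position'][2]-.0176
for P in ([.542,-.156,z],[.542,-.156,z+.056]):print(proj(S,P))
E
```

```text
[ 0.5418551  -0.15552395  0.15235626] 0.49483772377825835 [-0.26293892  0.58923922 -0.47653765]
[277.59511057 179.79850963]
[275.66042132 151.90204884]
```

View pics/s4c.png

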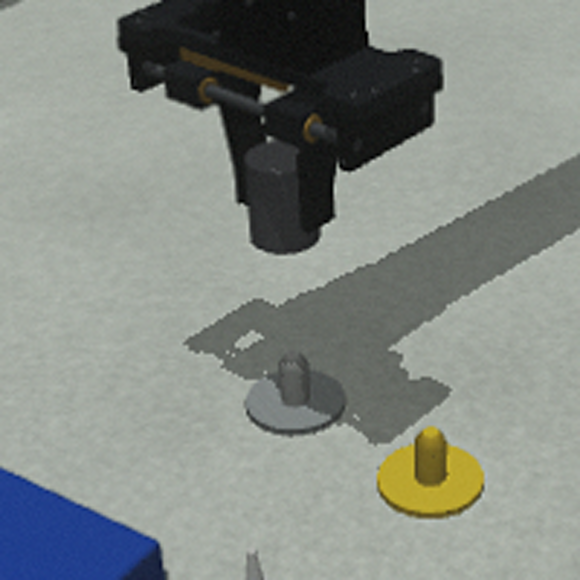

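The cap hangs upright above the grey post, with its rim at crop (284,240) and the post at (293,380). The yellow post is well clear. I'll lower it.

Call:
{"fn": "jog_arm", "kwargs": {"moves": [-0.003,0.005,0.03,0,0,0,-0.6,-0.003,0.005,0.09,0,0,0,-0.6,-0.003,0.005,0.16,0,0,0,-0.6,-0.003,0.005,0.23,0,0,0,-0.6,-0.003,0.005,0.3,0,0,0,-0.6,-0.003,0.005,0.36,0,0,0,-0.6,-0.003,0.005,0.39,0,0,0,-0.6,-0.003,0.005,0.4,0,0,0,-0.6]}}

```text
time: 9.55
position: [0.5408, -0.1574, 0.0321]
tool_rot: [-3.141, -0.001, 0.001]
ft_force: [-0.2, -0.5, -1.0]
grip_width: 0.496
grip_force: 15.0
```

Call:
{"fn": "jog_arm", "kwargs": {"moves": [0,0,0.003,0,0,0,-0.6,0,0,0.007,0,0,0,-0.6,0,0,0.011,0,0,0,-0.6,0,0,0.015,0,0,0,-0.6,0,0,0.018,0,0,0,-0.6,0,0,0.021,0,0,0,-0.6,0,0,0.023,0,0,0,-0.6,0,0,0.023,0,0,0,-0.6]}}

```text
time: 10.55
position: [0.5409, -0.1575, 0.0257]
tool_rot: [3.142, 0.0, -0.0]
ft_force: [0.9, 0.4, -1.3]
grip_width: 0.495
grip_force: 15.0
```

Call:
{"fn": "jog_arm", "kwargs": {"moves": [0,0,0.001,0,0,0,-0.6,0,0,0.002,0,0,0,-0.6,0,0,0.003,0,0,0,-0.6,0,0,0.004,0,0,0,-0.6,0,0,0.005,0,0,0,-0.6,0,0,0.006,0,0,0,-0.6,0,0,0.006,0,0,0,-0.6,0,0,0.006,0,0,0,-0.6]}}

```text
time: 11.55
position: [0.541, -0.1575, 0.0239]
tool_rot: [3.141, 0.0, -0.0]
ft_force: [0.6, 0.2, -0.5]
grip_width: 0.495
grip_force: 15.0
```

Call:
{"fn": "jog_arm", "kwargs": {"moves": [0,0,0.001,0,0,0,-0.6,0,0,0.002,0,0,0,-0.6,0,0,0.003,0,0,0,-0.6,0,0,0.004,0,0,0,-0.6,0,0,0.004,0,0,0,-0.6,0,0,0.004,0,0,0,-0.6,0,0,0.004,0,0,0,-0.6,0,0,0.004,0,0,0,-0.6]}}

```text
time: 12.55
position: [0.5411, -0.1575, 0.0236]
tool_rot: [3.141, 0.0, -0.0]
ft_force: [-3.4, 1.1, 5.8]
grip_width: 0.496
grip_force: 15.0
```

Contact is at 5.8 N at the expected height. I'll ease off, open and retreat upward.

Call:
{"fn": "jog_arm", "kwargs": {"moves": [0,0,-0.002,0,0,0,-0.6,0,0,-0.003,0,0,0,-0.1,0,0,-0.003,0,0,0,0.02,0,0,-0.003,0,0,0,0.1,0,0,-0.003,0,0,0,0.3,0,0,-0.003,0,0,0,0.6,0,0,-0.003,0,0,0,1,0,0,-0.003,0,0,0,1]}}

```text
time: 13.55
position: [0.541, -0.1575, 0.0236]
tool_rot: [3.141, 0.001, 0.0]
ft_force: [-0.5, 0.3, -0.6]
grip_width: 0.907
grip_force: 0.0
```

Call:
{"fn": "jog_arm", "kwargs": {"moves": [0,0,-0.02,0,0,0,1,0,0,-0.1,0,0,0,1,0,0,-0.22,0,0,0,1,0,0,-0.38,0,0,0,1,0,0,-0.54,0,0,0,1,0,0,-0.68,0,0,0,1,0,0,-0.78,0,0,0,1,0,0,-0.8,0,0,0,1]}}

```text
time: 14.55
position: [0.5421, -0.1575, 0.2664]
tool_rot: [3.14, 0.001, 0.007]
ft_force: [0.2, 0.0, 0.0]
grip_width: 1.001
grip_force: 0.0
```

```bash
python3 - <<'E'
from h import *
S=grab('scene')
a=S['pixels'][185:275,240:360,::-1];b=S['pixels'][170:340,390:510,::-1]
A=cv2.resize(a,None,fx=3.3,fy=3.3,interpolation=2);B=cv2.resize(b,None,fx=3.3,fy=3.3,interpolation=2)
W=np.zeros((B.shape[0],A.shape[1]+B.shape[1],3),np.uint8);W[:A.shape[0],:A.shape[1]]=A;W[:,A.shape[1]:]=B
cv2.imwrite('pics/s5c.png',W);print(A.shape)
s=ctrl.get_state();print(s['position'])
print(proj(S,[.541,-.157,.062]),proj(S,[.541,-.157,.006]))
E
```

```text
(297, 396, 3)
[ 0.54164178 -0.15751038  0.26540339]
[279.91674113 212.65489445] [281.60354542 236.17988021]
```

View pics/s5c.png

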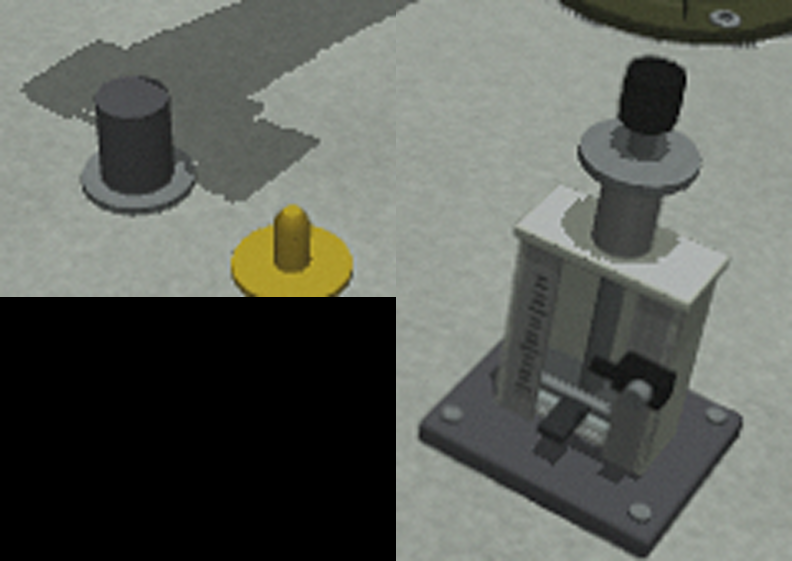

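The cap is parked upright on the grey foot at crop (133,135). The stacker now shows the knob at (653,95), the tab end at (545,447) and the pointer tip at (597,368). I'll take one precise look at the tab and pointer from both cameras.

```bash
python3 - <<'E'
from h import *
S=grab('scene');T=grab('top')
k=lambda im,x,y,w,h,f:cv2.resize(im['pixels'][y:y+h,x:x+w,::-1],None,fx=f,fy=f,interpolation=2)
A=k(S,425,262,60,55,6.5);B=k(T,168,268,80,62,5)
W=np.zeros((400,800,3),np.uint8);W[:A.shape[0],:A.shape[1]]=A;W[:B.shape[0],400:400+B.shape[1]]=B
W=np.clip(W.astype(float)*1.6,0,255).astype(np.uint8)
cv2.imwrite('pics/s6c.png',W);print(A.shape,B.shape)
E
```

```text
(358, 390, 3) (310, 400, 3)
```

View pics/s6c.png

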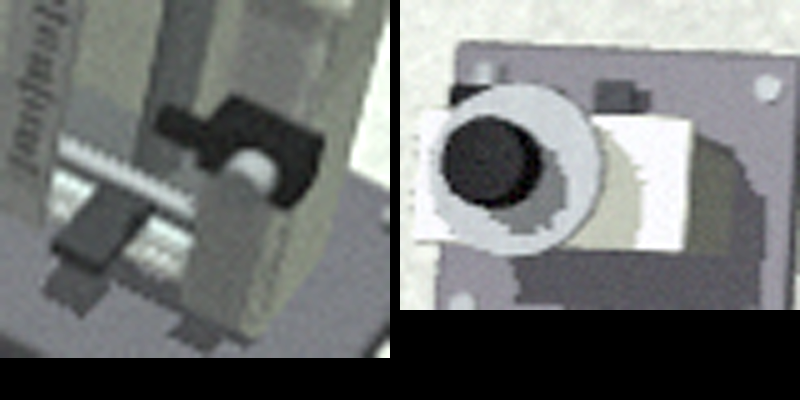

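```bash
python3 - <<'E'
from h import *
acc=np.mean([grab('scene')['pixels'].astype(float) for _ in range(8)],0);tt=np.mean([grab('top')['pixels'].astype(float) for _ in range(4)],0)
def k(a,x,y,w,h,f,g): return np.clip(255*(cv2.resize(a[y:y+h,x:x+w,::-1],None,fx=f,fy=f,interpolation=2)/g).clip(0,1)**.6,0,255).astype(np.uint8)
A=k(acc,444,272,34,25,16,150);B=k(tt,174,276,22,16,11,200)
C=k(acc,428,288,24,18,11,150)
W=np.zeros((600,800,3),np.uint8);W[:A.shape[0],:A.shape[1]]=A;W[:B.shape[0],550:550+B.shape[1]]=B;W[200:200+C.shape[0],548:548+C.shape[1]-12]=C[:,:-12]
cv2.imwrite('pics/s7c.png',W)
S=ctrl.get_image('scene');T=ctrl.get_image('top')
print('knob',plane(T,185,300.6,.222))
print('tab T',plane(T,211.4,284.6,.0375),'S',plane(S,436.7,301.4,.035))
print('clampcorner T',plane(T,178.6,285,.08))
E
```

```text
knob [0.49784322 0.17528543 0.222     ]
tab T [0.53841869 0.17448545 0.0375    ] S [0.54052139 0.17934301 0.035     ]
clampcorner T [0.53245743 0.22288605 0.08      ]
```

View pics/s7c.png

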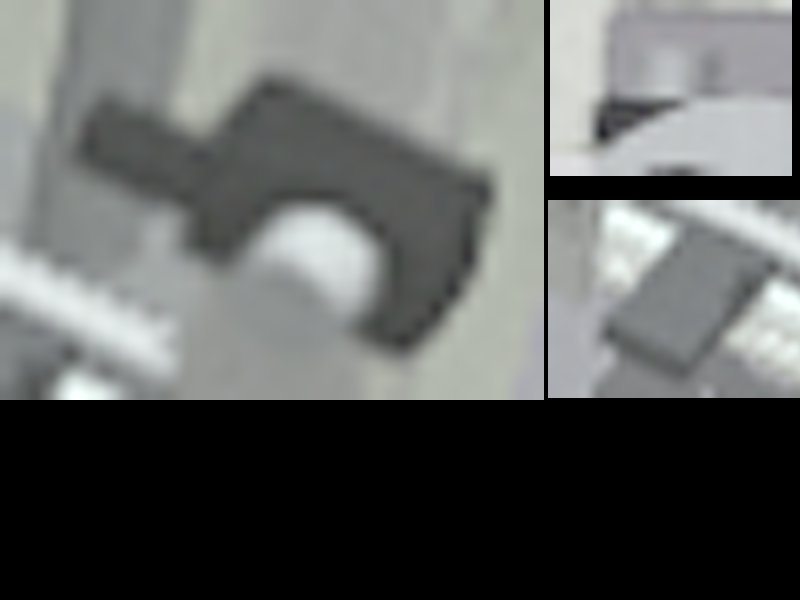

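The zoomed crop shows the clamp's back-top corners at (270,75) and (490,190), and its front-bottom corner at (405,350). The pointer tip's end corners are at (105,92) and (81,158), and the tab's end centre is at (647,351).

```bash
python3 - <<'E'
from h import *
S=ctrl.get_image('scene')
def px(x,y,x0=444,y0=272,f=16): return (x0+(x+.5)/f-.5,y0+(y+.5)/f-.5)
def plx(p,x):
    o,d=ray(S,*p);return o+d*(x-o[0])/d[0]
for xf in(.5165,.5185,.5205):
    a=plx(px(270,75),xf);b=plx(px(490,190),xf-.0005)
    zt=(a[2]+b[2])/2; z=zt-.008
    print(xf,a,b,'ptr z',z,'tip',plane(S,*px(93,125),z),'frontbottom',plane(S,*px(405,350),zt-.016), plane(S,*px(205,165),zt))
print('tab corners',[plane(S,*px(x-548,y-200,428,288,11),z) for x,y,z in((608,325,.0375),(690,362,.0375),(610,340,.0325),(686,378,.0325))])
E
```

```text
0.5165 [0.5165     0.19996382 0.08339814] [0.516      0.22335797 0.08132967] ptr z 0.07436390803205861 tip [0.52378426 0.18621602 0.07436391] frontbottom [0.52524137 0.22188044 0.06636391] [0.53091523 0.20041918 0.08236391]
0.5185 [0.5185     0.20061179 0.08518111] [0.518      0.22392173 0.08311845] ptr z 0.07614978033790665 tip [0.5257262  0.18690189 0.07614978] frontbottom [0.5271481  0.22243206 0.06814978] [0.53286277 0.20106524 0.08414978]
0.5205 [0.5205     0.20125977 0.08696409] [0.52       0.22448549 0.08490722] ptr z 0.07793565264375465 tip [0.52766813 0.18758775 0.07793565] frontbottom [0.52905484 0.22298368 0.06993565] [0.53481031 0.20171129 0.08593565]
tab corners [array([0.54165627, 0.17287756, 0.0375    ]), array([0.54100766, 0.18593178, 0.0375    ]), array([0.53931425, 0.17270653, 0.0325    ]), array([0.53936449, 0.1852357 , 0.0325    ])]
```

Call:
{"fn": "jog_arm", "kwargs": {"moves": [-0.01,-0.06,-0.03,0,0,0,1,-0.03,-0.2,-0.06,0,0,0,1,-0.06,-0.36,-0.08,0,0,0,1,-0.09,-0.53,-0.1,0,0,0,1,-0.11,-0.7,-0.1,0,0,0,1,-0.13,-0.86,-0.1,0,0,0,1,-0.145,-0.96,-0.1,0,0,0,1,-0.146,-1,-0.1,0,0,0,1]}}

```text
time: 16.45
position: [0.496, 0.1459, 0.2945]
tool_rot: [3.142, 0.008, 0.002]
ft_force: [1.2, 0.2, 0.3]
grip_width: 1.002
grip_force: 0.0
```

Call:
{"fn": "jog_arm", "kwargs": {"moves": [0,-0.05,0,0,0,0,1,0,-0.1,0.02,0,0,0,1,0,-0.115,0.08,0,0,0,1,0,-0.115,0.15,0,0,0,1,0,-0.115,0.21,0,0,0,1,0,-0.115,0.24,0,0,0,1,0,-0.115,0.25,0,0,0,1,0,-0.115,0.25,0,0,0,1]}}

```text
time: 17.45
position: [0.4973, 0.177, 0.2189]
tool_rot: [-3.142, -0.0, -0.001]
ft_force: [-0.4, 0.5, 0.2]
grip_width: 1.0
grip_force: 0.0
```

Call:
{"fn": "jog_arm", "kwargs": {"moves": [0.002,0.002,0.02,0,0,0,1,0.002,0.002,0.05,0,0,0,1,0.002,0.002,0.08,0,0,0,1,0.002,0.002,0.096,0,0,0,1,0.002,0.002,0.096,0,0,0,0.3,0.002,0.002,0.096,0,0,0,0,0.002,0.002,0.096,0,0,0,-0.1,0.002,0.002,0.096,0,0,0,-0.2], "newtons": 8}}

```text
time: 18.45
position: [0.4978, 0.1765, 0.19]
tool_rot: [3.142, 0.001, 0.001]
ft_force: [-0.7, 0.4, -0.7]
grip_width: 0.63
grip_force: 0.0
```

Call:
{"fn": "jog_arm", "kwargs": {"moves": [0,0,0,0,0,0,-0.25,0,0,0,0,0,0,-0.3,0,0,0,0,0,0,-0.35,0,0,0,0,0,0,-0.4,0,0,0,0,0,0,-0.45,0,0,0,0,0,0,-0.5,0,0,0,0,0,0,-0.6,0,0,0,0,0,0,-0.8]}}

```text
time: 19.45
position: [0.4976, 0.1777, 0.1898]
tool_rot: [-3.14, -0.002, -0.001]
ft_force: [1.1, 5.0, -2.0]
grip_width: 0.293
grip_force: 8.0
```

Call:
{"fn": "jog_arm", "kwargs": {"moves": [0,-0.004,0,0,0,0,-1,0,-0.006,0,0,0,0,-1,0,-0.006,-0.01,0,0,0,-1,0,-0.006,-0.035,0,0,0,-1,0,-0.006,-0.07,0,0,0,-1,0,-0.006,-0.11,0,0,0,-1,0,-0.006,-0.132,0,0,0,-1,0,-0.006,-0.138,0,0,0,-1], "newtons": 40}}

```text
time: 20.45
position: [0.4976, 0.1778, 0.2315]
tool_rot: [3.141, -0.0, -0.0]
ft_force: [2.6, 1.0, -8.0]
grip_width: 0.285
grip_force: 40.0
```

```bash
python3 - <<'E'
from h import *
ims=[grab('scene') for _ in range(8)];S=ims[0]
acc=np.mean([i['pixels'].astype(float) for i in ims],0)
def k(a,x,y,w,h,f,g): return np.clip(255*(cv2.resize(a[y:y+h,x:x+w,::-1],None,fx=f,fy=f,interpolation=2)/g).clip(0,1)**.6,0,255).astype(np.uint8)
cv2.imwrite('pics/s8c.png',k(acc,430,262,50,37,16,150))
s=ctrl.get_state();print(s['position'],s['ft_force'],s['grip_width'],s['grip_force'])
z=.035+s['position'][2]-.1898
# predicted tab end corners at this lift (scene frame)
for y in(.1728,.1858):
  for dz in(-.0025,.0025):print(((proj(S,[.5404,y,z+dz])-[430,262]+.5)*16-.5).round(0))
  print('z-2/+2',((proj(S,[.5404,y,z-.002])-[430,262]+.5)*16-.5).round(0),((proj(S,[.5404,y,z+.002])-[430,262]+.5)*16-.5).round(0))
E
```

```text
[0.49760853 0.17778893 0.23089877] [ 2.99909748  0.43701833 -7.42594933] 0.28354977630579675 40.0011292565614
[112. 324.]
[120. 286.]
z-2/+2 [113. 321.] [119. 290.]
[232. 381.]
[240. 343.]
z-2/+2 [233. 377.] [239. 347.]
```

View pics/s8c.png

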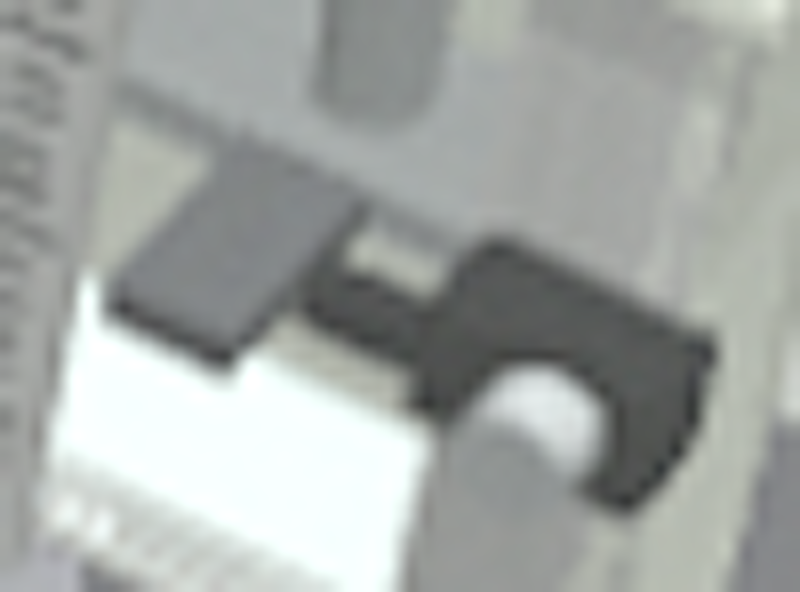

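The tab's end, at (118,285)–(235,345), matches the predicted pixels for the lift, so the knob hasn't slipped. The pointer finger sits beside it at (317,285). One last numeric check on the strip's plane from its foot.

```bash
python3 - <<'E'
from h import *
S=ctrl.get_image('scene')
for z in(.01,.012,.014): print(z,plane(S,453.2,308.6,z),plane(S,462.4,313.2,z))
# base thickness: front corner vertical edge, crop1
f=lambda x,y:(390+x/3.5-.4,170+y/3.5-.4)
b=plane(S,*f(263,591),0);print('base corner',b,[(z,((proj(S,[b[0],b[1],z])-[390,170]+.4)*3.5).round(0)) for z in(.01,.012,.014)])
# pointer z if tip x = xs+mid
for x in(.522,.524,.526,.528,.530):
    o,d=ray(S,444+93.5/16-.5,272+125.5/16-.5);print(x,(o+d*(x-o[0])/d[0]).round(4))
s=ctrl.get_state();print(s['position'],s['ft_force'])
E
```

```text
0.01 [0.51404779 0.1997291  0.01      ] [0.51414922 0.21649777 0.01      ]
0.012 [0.51601176 0.20036344 0.012     ] [0.51611284 0.21707345 0.012     ]
0.014 [0.51797574 0.20099779 0.014     ] [0.51807647 0.21764913 0.014     ]
base corner [0.55180582 0.24120292 0.        ] [(0.01, array([267., 576.])), (0.012, array([268., 573.])), (0.014, array([269., 570.]))]
0.522 [0.522  0.1856 0.0727]
0.524 [0.524  0.1863 0.0746]
0.526 [0.526  0.187  0.0764]
0.528 [0.528  0.1877 0.0782]
0.53 [0.53   0.1884 0.0801]
[0.49760282 0.17777419 0.23089774] [ 1.92637254 -0.7206728  -7.49041869]
```

```bash
python3 -c "
from h import *
s=ctrl.get_state();print(s['time'],s['position'],s['grip_force']);print(ctrl.close_job())"
```

```text
20.9 [0.49760282 0.17777419 0.23089774] 40.00120600685477
the job is handed in; nothing more can be done
None
```

The cap is parked upright on the grey post, and the arm is still holding the knob with the tab about 76 mm above the table, level with the pointer to my estimate of about 2 mm; the job was handed in at 20.9 s.

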